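# Load the handleless cups onto their kiln setters

## Robot

A 7-joint arm with a two-finger parallel gripper is mounted at the origin on the work surface. World frame = base frame: x ahead of the robot, y to its left, z up, the work surface at z = 0. Lengths are in m, angles in rad, forces in N, time in s.
With the tool pointing down it reaches from about 0.425 to 1.025 m from the base axis. Payload 9.4 kg.
Tool frame: the origin (TCP) lies midway between the tips of the shut fingers; the grasp point (between the pads) lies 19 mm behind it (hold_point_z is the distance from the TCP to the grasp point, in m); z points along the fingers, y is the line along which they close (so a half turn about z gives the same grasp; the last joint's range is limited). The gripper opens to 93 mm and grips with 3 to 60 N. Pads are 15 mm wide; open, the fingers measure 128 mm over their backs; the gripper's body (75 mm by 188 mm) begins 65 mm behind the grasp point.
Start: joints at [-1.33, 0.599, -0.003, 1.599, 0.002, 0.943, -0.08], TCP at [0.227, 0.689, 0.219] pointing down, gripper open.
Joint ranges: [-2.57, 2.57], [-0.35, 1.97], [-1.29, 1.29], [0.11, 2.56], [-1.05, 4.19], [0.11, 1.86], [-2.63, 2.63]. Speed limits (rad/s): [2.22, 2.22, 3.01, 3.01, 3.14, 3.14, 3.14].

## Interface

Orientations are given as a unit quaternion [x, y, z, w].
In Python, from station import sense, capture, get_calibration, close_job, spot_in, landmark_of, hold_point_z gives the robot as it stands.
- The arm moves only by the tool apply_moves, never from a script. Its argument "motion" is a list of rows, each a list of 5 numbers: the finger opening in m, from 0 to 0.093, then the shift along the tool's x, y, z in m, then the turn about the tool's z in degrees. In form: [[hand, tx, ty, tz, yaw], ...]. A call has 1 to 8 rows; each row is the pose to reach, as a shift and turn from the pose commanded when the call began, along the tool's axes at that moment; what a row does not reach only later rows make up. A row lasts 1/12 s, in which the tool goes at most 41.7 mm and 7.16 degrees, less where a joint would pass 70% of its speed; a pose out of reach is approached as far as the arm can. A call with a gripper value outside its range is refused whole. The fingers move at their own pace and stop on an object; "squeeze" is the grip in N (left out, the last holds). Time passes only in rows, so rows that repeat a pose let the fingers close. It gives the time, the measured TCP pose, the force, the opening and the grip force at its end, in the units of the state.
- sense(): the state, without advancing time (a new reading comes with each control period).
- capture(name): name is "scene" or "side" or "wrist"; returns (picture, depth): 420x560x3 uint8, blue, green, red; 420x560 float32, m along the optical axis (not along the pixel's ray), 0 where there is no reading.
- get_calibration(name): a dict with "fx", "fy", "cx", "cy" (pixels), "D" ([k1, k2, p1, p2, k3] as OpenCV has them; the pictures are not rectified), "rvec" (rotation vector, rad) and "tvec" (3), from world to camera coordinates, as OpenCV has them. Camera axes: x right, y down, z forward; pixel columns grow to the right and rows downward; lengths in m; the calibration is good to about 2 mm. A picture is of the moment at which its call begins: read the wrist's pose just before it. get_calibration takes no time and is no camera call; for the wrist camera it gives the pose at the moment of the call.
- close_job(): hands the job in; it is judged then, once.
Trained networks look in the newest picture that a camera, given by its name, has taken for a name from the list of things; names that differ only in an ending like _2 or _b are one class to them, and where a whole thing is asked for, a point or a joint stands for the part that bears it (a point fixed in the world has none). Each returns a list of dicts, best first, with "score" (0 to 1); they miss things now and then, are a little off and sometimes report something else, mostly with a low value. They report only what shows in the picture. A call takes as long as a camera call.
- spot_in(target, camera): "extent" ([centre column, centre row, width, height] in pixels, round what is visible of it).
- landmark_of(target, camera): "centre" ([column, row] in pixels: a listed point, or the origin of a listed thing).
The state is a dict: "time_s": time; "joint_positions": joint angles; "dq": joint speeds; "joint_torque": joint torques, N m; "eef_pos": TCP position; "ee_rot": TCP orientation; "ft_force": force on the tool from outside, world axes, zero at the start; "wrist_torque": the same for the moment, N m; "width": opening from 0.0 (shut) to 1.0 (fully open); "grip_force": force on a finger pad.
Only numpy, scipy, OpenCV 4.12 (cv2) and the standard library are available. Lean on these libraries where they do the work, as an engineer would, in place of code of your own. Each camera call takes 0.05 s, during which the arm holds its last target. There are 200 camera calls.

## Task

Get the four handleless cups ready for the kiln: move each from the wooden ware board to the setter disc of its own size on the kiln shelf, so that the smallest cup stands on the smallest disc, the second smallest on the second smallest, and so on up to the largest. Stand them mouth down as they are, upright and centred on their discs, and set them down gently: never tip or drop one. Leave the handled mug and the dish standing where they are on the board.

Things in the scene. Friction and masses are not known exactly. Their poses are not given: they have to be found in the camera images.
- cup_smallest: The smallest of four plain white handleless cups, loose, standing mouth down on the wooden ware board: outside 38 mm across (straight upright wall up to 36 mm, then tapering to a foot ring on top with a brown spot in it), 50 mm tall, round. Origin: centre of the mouth, on what it stands on; z points up to the foot.
- cup_second: The second smallest of four plain white handleless cups, loose, standing mouth down on the wooden ware board: outside 48 mm across (straight upright wall up to 42 mm, then tapering to a foot ring on top with a brown spot in it), 58 mm tall, round. Origin: centre of the mouth, on what it stands on; z points up to the foot.
- cup_third: The second largest of four plain white handleless cups, loose, standing mouth down on the wooden ware board: outside 58 mm across (straight upright wall up to 48 mm, then tapering to a foot ring on top with a brown spot in it), 66 mm tall, round. Origin: centre of the mouth, on what it stands on; z points up to the foot.
- cup_largest: The largest of four plain white handleless cups, loose, standing mouth down on the wooden ware board: outside 68 mm across (straight upright wall up to 53 mm, then tapering to a foot ring on top with a brown spot in it), 74 mm tall, round. Origin: centre of the mouth, on what it stands on; z points up to the foot.
- setter_smallest: The smallest of four fixed round cream setter discs on the square brown-grey kiln shelf: 64 mm across, 10 mm thick, flat top with a dark 12 mm spot painted at its centre. Origin: centre of its underside; top is at z = +10 mm. Kiln shelf and ware board are both fixed slabs 20 mm thick on the work surface.
- setter_second: The second smallest of four fixed round cream setter discs on the square brown-grey kiln shelf: 78 mm across, 10 mm thick, flat top with a dark 12 mm spot painted at its centre. Origin: centre of its underside; top is at z = +10 mm. Kiln shelf and ware board are both fixed slabs 20 mm thick on the work surface.
- setter_third: The second largest of four fixed round cream setter discs on the square brown-grey kiln shelf: 92 mm across, 10 mm thick, flat top with a dark 12 mm spot painted at its centre. Origin: centre of its underside; top is at z = +10 mm. Kiln shelf and ware board are both fixed slabs 20 mm thick on the work surface.
- setter_largest: The largest of four fixed round cream setter discs on the square brown-grey kiln shelf: 106 mm across, 10 mm thick, flat top with a dark 12 mm spot painted at its centre. Origin: centre of its underside; top is at z = +10 mm. Kiln shelf and ware board are both fixed slabs 20 mm thick on the work surface.
- mug: White handled mug, standing mouth up on the ware board, not part of the load: 66 mm across, 72 mm tall; the handle is on its own +y side and reaches 69 mm from the axis. Origin: centre of its underside.
- dish: Low white open dish, on the ware board, not part of the load: 90 mm across the rim, 32 mm tall. Origin: centre of its underside.

How it is judged:
At the end, for the whole second after the job is handed in: Each of the four cups stands mouth down and upright (within 4.6 degrees) on top of the setter disc of its own size rank, its axis within 12 mm of the disc's centre, at rest and released (horizontal distance between cup_smallest and setter_smallest below 0.012 m and z of cup_smallest in the frame of setter_smallest between 0.006 and 0.014 m and angle between each of cup_smallest, cup_second, cup_third, cup_largest's own z axis and vertical below 0.08 rad and linear speed of each of cup_smallest, cup_second, cup_third, cup_largest below 0.02 m/s and contact force between each of cup_smallest, cup_second, cup_third, cup_largest and the fingers below 0.05 N and horizontal distance between cup_second and setter_second below 0.012 m and z of cup_second in the frame of setter_second between 0.006 and 0.014 m and horizontal distance between cup_third and setter_third below 0.012 m and z of cup_third in the frame of setter_third between 0.006 and 0.014 m and horizontal distance between cup_largest and setter_largest below 0.012 m and z of cup_largest in the frame of setter_largest between 0.006 and 0.014 m); the robot touches nothing.
It fails at once if a cup is tipped over (more than 35 degrees) (angle between any of cup_smallest, cup_second, cup_third, cup_largest's own z axis and vertical above 0.61 rad).
It fails at once if a cup is dropped or flung: it moves faster than 0.6 m/s (a fall of about 18 mm) while the fingers do not hold it ((linear speed of cup_smallest above 0.6 m/s and contact force between cup_smallest and the fingers below 0.1 N) or (linear speed of cup_second above 0.6 m/s and contact force between cup_second and the fingers below 0.1 N) or (linear speed of cup_third above 0.6 m/s and contact force between cup_third and the fingers below 0.1 N) or (linear speed of cup_largest above 0.6 m/s and contact force between cup_largest and the fingers below 0.1 N)).
It fails at once if the mug or the dish is shifted more than 25 mm or tipped (distance of any of mug, dish from where it was at the start of the episode above 0.025 m or angle between any of mug, dish's own z axis and vertical above 0.4 rad).
It also fails if it takes over 112 s, if anything falls off the work surface, if the arm or the gripper's body presses on something with over 40 N, if the wrist force passes 120 N, or if a joint passes its speed limit or range.

## Working session

There is one attempt and no reset: what is moved stays moved. The work goes in short steps, Python scripts to look and compute and a tool call to move; the robot and the scene stay as the last step left them, time stands still between calls to the robot, and variables do not carry over. Pictures are saved under pics/ and viewed, at most 14 in all, crops included, and the job is handed in when it is done.

Besides the shell and the picture viewer there is one more tool, called after "Emit:" as name(argument=value, ...) on one line, values as JSON. apply_moves: Moves the arm, as the interface text tells. Its arguments: {"type":"object","properties":{"motion":{"type":"array"},"squeeze":{"type":"number"}},"required":["motion"]}

```bash
mkdir -p pics; cat > h.py <<'E'
import numpy as np, cv2
from station import *
def snap(n,fn=None):
    c=get_calibration(n); p,d=capture(n)
    if fn: cv2.imwrite('pics/'+fn,p)
    return p,d,c
def K(c): return np.array([[c['fx'],0,c['cx']],[0,c['fy'],c['cy']],[0,0,1.]]),np.array(c['D'],float)
def RT(c): return cv2.Rodrigues(np.array(c['rvec'],float))[0],np.array(c['tvec'],float).ravel()
def ray(c,uv):
    k,D=K(c);R,t=RT(c)
    x=cv2.undistortPoints(np.array([[uv]],float),k,D)[0,0]
    return -R.T@t, R.T@np.array([x[0],x[1],1.])
def at_z(c,uv,z):
    o,v=ray(c,uv); return o+v*(z-o[2])/v[2]
def at_depth(c,d,uv,r=2):
    o,v=ray(c,uv);u,w=int(round(uv[0])),int(round(uv[1]))
    q=d[max(w-r,0):w+r+1,max(u-r,0):u+r+1];q=q[q>0]
    return o+v*np.median(q) if q.size else None
NAMES=['cup_smallest','cup_second','cup_third','cup_largest','setter_smallest','setter_second','setter_third','setter_largest','mug','dish']
E
python3 - <<'E'
from h import *
np.set_printoptions(precision=4,suppress=True)
print(sense())
for n in ['scene','side']:
    p,d,c=snap(n,n+'0.png')
    print(n,'cam',ray(c,(280,210)))
    for t in NAMES:
        for r in spot_in(t,n)[:2]:
            e=r['extent'];print(t,round(r['score'],2),np.round(e,1),end=' ')
        for r in landmark_of(t,n)[:2]:
            print('LM',round(r['score'],2),np.round(r['centre'],1),at_depth(c,d,r['centre']),end=' ')
        print()
E
```

```text
{'time_s': 0.0, 'joint_positions': array([-1.3297,  0.6001, -0.0025,  1.6001,  0.0018,  0.9429, -0.0798]), 'dq': array([-0.0001, -0.0014,  0.0003,  0.0005, -0.0006, -0.0014, -0.0011]), 'joint_torque': array([  0.0011, -76.5077,   1.4969, -25.2336,  -0.0526,   0.0171,
         0.0002]), 'eef_pos': array([0.2264, 0.6882, 0.2178]), 'ee_rot': array([ 0.1582,  0.9874, -0.0008, -0.0001]), 'ft_force': array([-0.3227,  0.7696,  0.6301]), 'wrist_torque': array([-0.0107,  0.0005, -0.0347]), 'grip_force': 0.0, 'width': 0.9999229708918093}
scene cam (array([1.1689, 0.2725, 0.6726]), array([-0.6971, -0.2571, -0.6694]))
cup_smallest 0.69 [442.9 228.4  25.3  27.3] LM 0.97 [440.2 236.7] [0.4786 0.3381 0.0356] 
cup_second 0.96 [350.1 256.8  25.1  39.6] LM 0.83 [349.1 263.5] [0.6087 0.1932 0.0457] 
cup_third 0.96 [423.4 276.9  46.   45.9] LM 0.89 [419.5 285.8] [0.6273 0.3151 0.0555] 
cup_largest 0.82 [311.6 190.8  30.1  41.4] LM 0.69 [307.9 204.9] [0.4879 0.0805 0.0496] 
setter_smallest 0.61 [156.7 167.2  29.3  22.8] 
setter_second 0.78 [112.1 203.8  42.1  26.2] setter_second 0.22 [349.6 255.3  27.9  
[... 865 characters left out ...]
6] [0.4529 0.0456 0.0532] LM 0.35 [281.3 178.6] [0.5688 0.1764 0.032 ] 
setter_smallest 0.65 [284.3 357.5  37.6  36.3] setter_smallest 0.59 [287.1 170.7  21.7  24.8] LM 0.57 [286.1 357.5] [ 0.4457 -0.2916  0.0319] 
setter_second 0.66 [373.  352.2  43.   47.4] LM 0.9 [370.6 353.7] [ 0.5846 -0.322   0.0303] 
setter_third 0.97 [344.4 286.4  47.   42.1] LM 0.81 [344.7 286.2] [ 0.5963 -0.1759  0.0289] LM 0.4 [235.8 186.5] [0.4517 0.1651 0.0396] 
setter_largest 0.94 [278.  294.4  54.3  48.9] LM 0.85 [274.4 292.3] [ 0.4621 -0.1555  0.0301] 
mug 0.72 [234.4 174.6  27.7  38.9] LM 0.6 [236.9 187.7] [0.4429 0.0905 0.0956] 
dish 0.66 [297.2 203.3  37.7  31. ] LM 0.64 [297.  211.6] [0.5721 0.0549 0.0263]
```

View pics/scene0.png

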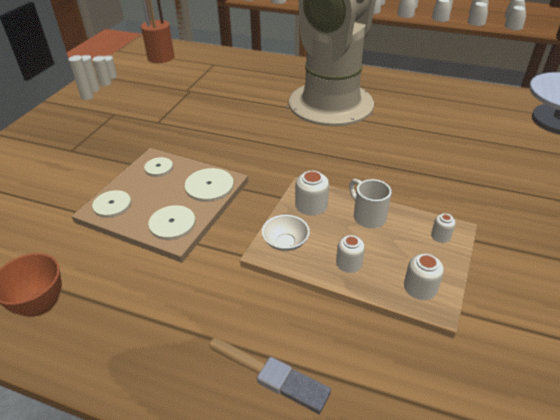

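View pics/side0.png

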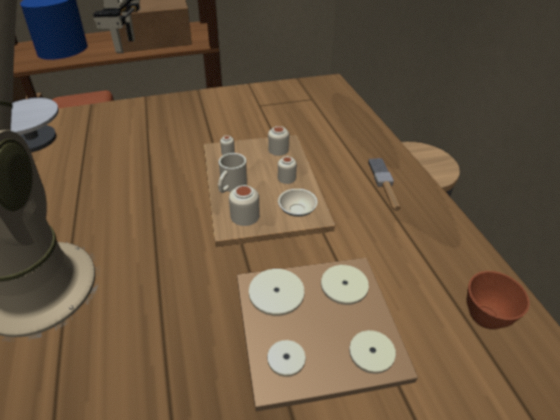

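The scene view shows four discs (spots about (158,165), (209,183), (111,203), (172,221)), four cups with brown spots (312,177), (446,217), (351,241), (427,264), the mug (372,203) with its handle to the left, and the dish (285,233). The side view agrees. Next I locate the spots precisely and triangulate them.

```bash
cat > spots.py <<'E'
from h import *
np.set_printoptions(precision=4,suppress=True)
def spot(p,uv,kind,r=11):
    u,v=map(int,uv); q=p[v-r:v+r+1,u-r:u+r+1].astype(float)
    if kind=='dark': w=np.clip(130-q.max(2),0,None)
    else: w=np.clip(q[...,2]-q[...,0]-45,0,None)
    m=(w>0.3*w.max()).astype(np.uint8)
    n,L,S,C=cv2.connectedComponentsWithStats(m)
    # component nearest to centre
    i=1+np.argmin([np.hypot(*(C[j]-r))-0.2*min(S[j,4],30) for j in range(1,n)])
    ww=w*(L==i); yy,xx=np.mgrid[:q.shape[0],:q.shape[1]]
    return np.array([u-r+(ww*xx).sum()/ww.sum(), v-r+(ww*yy).sum()/ww.sum()]),int(S[i,4])
def tri(rays):
    A=np.zeros((3,3));b=np.zeros(3)
    for o,v in rays:
        v=v/np.linalg.norm(v);P=np.eye(3)-np.outer(v,v);A+=P;b+=P@o
    x=np.linalg.solve(A,b)
    return x,[np.linalg.norm(np.cross(x-o,v/np.linalg.norm(v))) for o,v in rays]
E
python3 - <<'E'
from spots import *
S={'setter_smallest':(158,165),'setter_second':(111,203),'setter_third':(172,221),'setter_largest':(209,183),'cup_smallest':(446,217),'cup_second':(351,241),'cup_third':(427,264),'cup_largest':(312,177)}
T={'setter_smallest':(286,357),'setter_second':(372,351),'setter_third':(345,284),'setter_largest':(276,290),'cup_smallest':(227,139),'cup_second':(287,161),'cup_third':(279,131),'cup_largest':(243,192)}
ps,ds,cs=snap('scene');pt,dt,ct=snap('side')
for k in S:
    kd='dark' if k[0]=='s' else 'red'; r=6 if kd=='dark' else 10
    a,na=spot(ps,S[k],kd,r);b,nb=spot(pt,T[k],kd,r)
    x,e=tri([ray(cs,a),ray(ct,b)])
    print(k,a,na,b,nb,x,np.round(e,4),at_depth(cs,ds,a,1),at_depth(ct,dt,b,1))
E
```

```text
setter_smallest [157.95 164.65] 6 [285.9838 356.0371] 21 [ 0.4463 -0.2892  0.032 ] [0.0002 0.0002] [ 0.4483 -0.2878  0.0336] [ 0.4465 -0.2882  0.0303]
setter_second [110.7962 201.4981] 7 [372.3447 349.5329] 19 [ 0.5905 -0.3165  0.0315] [0.0004 0.0004] [ 0.5898 -0.3177  0.0305] [ 0.5901 -0.3164  0.0318]
setter_third [171.1949 219.8083] 10 [344.538 282.141] 11 [ 0.5987 -0.1687  0.0315] [0.0002 0.0002] [ 0.5991 -0.1686  0.0318] [ 0.5991 -0.1677  0.0303]
setter_largest [208.8156 182.2961] 5 [276.2847 289.3321] 13 [ 0.4669 -0.1506  0.0315] [0.0002 0.0002] [ 0.4662 -0.1508  0.031 ] [ 0.4672 -0.1501  0.0307]
cup_smallest [445.9273 216.7611] 22 [226.7063 135.451 ] 248 [0.4639 0.3396 0.0754] [0.0011 0.0011] [0.4613 0.3393 0.072 ] [0.4648 0.3514 0.0692]
cup_second [351.4266 240.504 ] 69 [286.7024 159.0049] 17 [0.5856 0.189  0.0796] [0.0002 0.0002] [0.5855 0.1889 0.0793] [0.5855 0.1892 0.0797]
cup_third [427.2776 261.0784] 138 [279.2377 124.6896] 151 [0.6047 0.3193 0.0968] [0.003 0.003] [0.5988 0.3183 0.0871] [0.6481 0.4806 0.0015]
cup_largest [312.0678 176.309 ] 111 [243.2137 190.5379] 87 [0.4542 0.0773 0.0957] [0.0001 0.0001] [0.4543 0.0775 0.096 ] [0.4542 0.0769 0.096 ]
```

```bash
cat > plan.py <<'E'
import sys
from spots import *
def rel(x,y,z,yawdeg=None):
    """from the present pose to world xyz, tool y-axis at yawdeg from world +y towards +x (mod 180)"""
    s=sense();q=s['ee_rot'];from scipy.spatial.transform import Rotation as R
    M=R.from_quat(q).as_matrix();d=M.T@(np.array([x,y,z])-s['eef_pos'])
    cur=np.degrees(np.arctan2(M[0,1],M[1,1]))
    turn=None if yawdeg is None else (yawdeg-cur+90)%180-90
    print('t',s['time_s'],'pos',s['eef_pos'],'yaw',round(cur,2),'q7',s['joint_positions'][6],'REL mm',np.round(d*1000,1),'turn(cw from above)',turn)
E
python3 - <<'E'
from plan import *
ps,ds,cs=snap('scene');pt,dt,ct=snap('side')
for k,a,b in [('cup_smallest',(446,217),(227,139)),('cup_third',(427,264),(279,131))]:
    a,na=spot(ps,a,'red',6);b,nb=spot(pt,b,'red',5)
    x,e=tri([ray(cs,a),ray(ct,b)]);print(k,na,nb,b,x,np.round(e,4))
# top-down map
M=np.zeros((500,500,3),np.uint8)
for d,c,i in [(ds,cs,0),(dt,ct,2)]:
    vv,uu=np.nonzero(d>0);k,D=K(c);R,t=RT(c)
    n=cv2.undistortPoints(np.stack([uu,vv],1).astype(float)[:,None],k,D)[:,0]
    z=d[vv,uu];P=(np.c_[n*z[:,None],z]-t)@R
    ok=(P[:,2]>0.035)&(P[:,2]<0.11)&(P[:,0]>.38)&(P[:,0]<.68)&(P[:,1]>0)&(P[:,1]<.4)
    for q in P[ok]:
        cv2.circle(M,(int((.4-q[1])*1250),int((.7-q[0])*1250)),2,[255 if j in(i,1) and q[2]>0.08 or j==i else 0 for j in range(3)],-1)
for j in range(0,5):
    cv2.line(M,(j*125,0),(j*125,500),(90,90,90));cv2.line(M,(0,j*125),(500,j*125),(90,90,90))
cv2.imwrite('pics/map.png',M)
rel(0.4625,0.3393,0.15,0)
E
```

```text
cup_smallest 23 26 [226.8195 134.9885] [0.4645 0.3398 0.0763] [0.0015 0.0015]
cup_third 106 27 [278.2615 128.801 ] [0.6    0.3187 0.0875] [0.0004 0.0004]
t 2.3 pos [0.2265 0.6887 0.2186] yaw 18.21 q7 -0.07981934051909265 REL mm [-333.3 -258.2   68.6] turn(cw from above) -18.20696949851444
```

View pics/map.png

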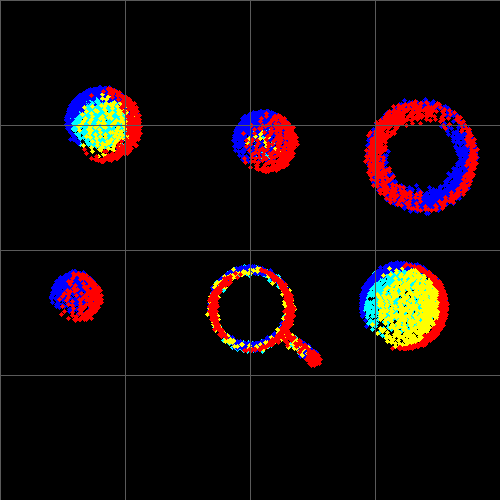

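The map (x up, y left) shows clear gaps. The mug axis is near (0.453, 0.199) with its handle tip at (0.41, 0.148), and the dish is near (0.576, 0.062). I'll hold the tool at yaw 90°, so tool y = world x and tool x = world y.

Emit:
apply_moves(motion=[[0.093,-0.03,-0.023,0,6],[0.08,-0.06,-0.046,0,13],[0.07,-0.09,-0.07,0,20],[0.062,-0.12,-0.093,0.01,27],[0.062,-0.15,-0.116,0.02,34],[0.062,-0.18,-0.14,0.03,41],[0.062,-0.21,-0.163,0.04,48],[0.062,-0.24,-0.186,0.05,55]], squeeze=12)

```text
time_s: 2.97
eef_pos: [0.3972, 0.4356, 0.1686]
ee_rot: [0.599, 0.801, 0.0, 0.0]
ft_force: [0.7, 0.2, 0.4]
width: 0.672
grip_force: 0.0
```

```bash
python3 -c "
from plan import *
rel(0.463,0.339,0.15,90);print(sense()['width'])"
```

```text
t 2.9667 pos [0.3972 0.4356 0.1686] yaw 73.54 q7 -0.44672586806610726 REL mm [-111.3   35.7   18.6] turn(cw from above) 16.459406226498984
0.6721157354929332
```

Emit:
apply_moves(motion=[[0.06,-0.035,0.011,0.006,5.5],[0.06,-0.074,0.024,0.012,11],[0.06,-0.111,0.0357,0.0186,16.5],[0.06,-0.111,0.0357,0.0186,16.5],[0.06,-0.111,0.0357,0.0186,16.5]])

```text
time_s: 3.38
eef_pos: [0.4641, 0.3388, 0.15]
ee_rot: [0.707, 0.707, -0.0, 0.0]
ft_force: [0.2, -0.5, -1.0]
width: 0.648
grip_force: 0.0
```

```bash
python3 - <<'E'
from plan import *
p,d,c=snap('wrist','w1.png')
rel(0.463,0.339,0.027,90)
for r in spot_in('cup_smallest','wrist')[:2]:print(r)
g=p.astype(int);m=((g[...,2]-g[...,0]>60)).astype(np.uint8)
E
```

```text
t 3.4333 pos [0.463  0.3407 0.1501] yaw 89.76 q7 -0.46220517215132595 REL mm [ -1.7  -0.  123.1] turn(cw from above) 0.2447031599748044
{'extent': [277.1, 203.2, 42.1, 50.7], 'score': 0.84}
```

View pics/w1.png

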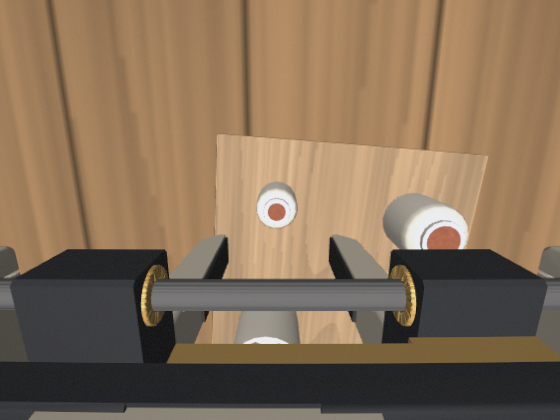

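The wrist view shows the smallest cup's spot at (277,212), between the fingers, and the third cup's spot at (443,241). I'll check both against the earlier measurements.

```bash
python3 - <<'E'
from plan import *
p,d,c=snap('wrist')
for uv in [(277,212),(443,241)]:
    a,n=spot(p,uv,'red',14 if uv[0]<300 else 22);print(a,n,at_depth(c,d,a,1),at_z(c,a,.07),at_z(c,a,.086))
rel(0.463,0.339,0.027,90)
E
```

```text
[278.1459 215.3796] 221 [0.462  0.341  0.0698] [0.462  0.3411 0.07  ] [0.4619 0.3455 0.086 ]
[445.2949 240.9614] 470 [0.5996 0.3244 0.0858] [0.6091 0.3186 0.07  ] [0.5995 0.3244 0.086 ]
t 3.5333 pos [0.462  0.3424 0.1501] yaw 89.57 q7 -0.4621895519890875 REL mm [ -3.5   1.  123.1] turn(cw from above) 0.43336453591021495
```

```bash
python3 - <<'E'
from plan import *
print(sense()['dq'],sense()['joint_positions'])
p,d,c=snap('wrist');rel(0.463,0.339,0.027,90)
p,d,c=snap('wrist');rel(0.463,0.339,0.027,90)
print(sense()['dq'],sense()['joint_positions'])
E
```

```text
[-0.0126  0.0008 -0.0038  0.0007  0.0014 -0.0005  0.0001] [-0.9444  0.5245  0.3026  2.0253 -0.2584  0.6272 -0.4622]
t 3.5833 pos [0.4619 0.3426 0.1502] yaw 89.54 q7 -0.46224519707881134 REL mm [ -3.7   1.1 123.2] turn(cw from above) 0.45577304434232246
t 3.6333 pos [0.4619 0.3426 0.1502] yaw 89.54 q7 -0.46221571573294207 REL mm [ -3.7   1.1 123.2] turn(cw from above) 0.4615711128129192
[-0.0002 -0.0001  0.0051 -0.0003  0.0006 -0.0017 -0.0009] [-0.9451  0.5244  0.3028  2.0255 -0.2583  0.6272 -0.4622]
```

Emit:
apply_moves(motion=[[0.06,-0.002,0,0.03,0],[0.06,-0.002,0,0.065,0],[0.06,-0.002,0,0.095,0],[0.06,-0.002,0,0.115,0],[0.06,-0.002,0,0.123,0],[0.06,-0.002,0,0.123,0],[0.045,-0.002,0,0.123,0],[0.03,-0.002,0,0.123,0]])

```text
time_s: 4.3
eef_pos: [0.4632, 0.3398, 0.0283]
ee_rot: [0.705, 0.709, 0.001, 0.0]
ft_force: [0.1, -0.3, -0.1]
width: 0.55
grip_force: 0.0
```

Emit:
apply_moves(motion=[[0.025,0,0,0,0],[0.025,0,0,0,0],[0.025,0,0,0,0],[0.025,0,0,0,0]])

```text
time_s: 4.63
eef_pos: [0.4631, 0.3396, 0.0283]
ee_rot: [0.705, 0.709, 0.001, -0.0]
ft_force: [-1.4, 0.0, 8.0]
width: 0.406
grip_force: 12.0
```

```bash
python3 - <<'E'
from plan import *
p,d,c=snap('scene','s1.png');rel(0.4463,-0.2892,0.15,90)
cv2.imwrite('pics/s1.png',cv2.resize(p[130:330,250:500],None,fx=2,fy=2))
E
```

```text
t 4.6833 pos [0.4631 0.3397 0.0283] yaw 89.69 q7 -0.38708337748202715 REL mm [-628.6  -20.  -122.7] turn(cw from above) 0.3061269045127517
```

View pics/s1.png

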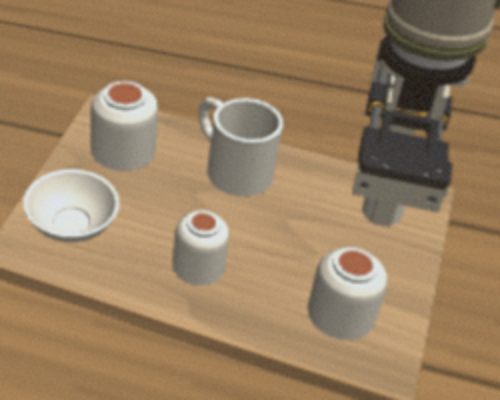

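The smallest cup is gripped: the opening is 37.8 mm at 12 N and nothing else has moved. Lifting and carrying.

Emit:
apply_moves(motion=[[0.025,0,0,-0.01,0],[0.025,0,0,-0.035,0],[0.025,0,0,-0.07,0],[0.025,0,0,-0.1,0],[0.025,-0.015,0,-0.118,0],[0.025,-0.045,0,-0.122,0],[0.025,-0.085,0,-0.122,0],[0.025,-0.125,-0.003,-0.122,0]])

```text
time_s: 5.35
eef_pos: [0.4607, 0.2136, 0.1505]
ee_rot: [0.705, 0.71, 0.001, 0.0]
ft_force: [1.5, -0.6, -0.4]
width: 0.402
grip_force: 12.0
```

Emit:
apply_moves(motion=[[0.025,-0.04,-0.002,0,0],[0.025,-0.08,-0.004,0,0],[0.025,-0.12,-0.006,0,0],[0.025,-0.16,-0.008,0,0],[0.025,-0.2,-0.01,0,0],[0.025,-0.24,-0.011,0,0],[0.025,-0.28,-0.012,0,0],[0.025,-0.32,-0.013,0,0]])

```text
time_s: 6.02
eef_pos: [0.4485, -0.1079, 0.1499]
ee_rot: [0.705, 0.709, 0.0, 0.0]
ft_force: [1.0, 0.6, -0.8]
width: 0.403
grip_force: 12.0
```

```bash
python3 -c "
from plan import *
rel(0.4463,-0.2892,0.15,90);print(sense()['width'])"
```

```text
t 6.0167 pos [ 0.4485 -0.1079  0.1499] yaw 89.71 q7 0.3431179007078648 REL mm [-181.3   -3.1   -0.1] turn(cw from above) 0.2942570715281221
0.40311859481642165
```

Emit:
apply_moves(motion=[[0.025,-0.04,-0.001,0,0],[0.025,-0.08,-0.002,0,0],[0.025,-0.12,-0.003,0,0],[0.025,-0.155,-0.003,0,0],[0.025,-0.178,-0.003,0,0],[0.025,-0.181,-0.003,0,0],[0.025,-0.181,-0.003,0,0],[0.025,-0.181,-0.003,0,0]])

```text
time_s: 6.68
eef_pos: [0.4466, -0.2862, 0.1494]
ee_rot: [0.705, 0.709, 0.0, -0.0]
ft_force: [-0.1, -0.5, 0.0]
width: 0.403
grip_force: 12.0
```

```bash
python3 - <<'E'
from plan import *
rel(0.4463,-0.2892,0.15,90)
a,da,ca=snap('scene');b,db,cb=snap('side')
cv2.imwrite('pics/p1.png',np.hstack([cv2.resize(a[60:210,90:240],(400,400)),cv2.resize(b[200:390,200:390],(400,400))]))
p,d,c=snap('wrist');rel(0.4463,-0.2892,0.15,90)
E
```

```text
t 6.6833 pos [ 0.4466 -0.2862  0.1494] yaw 89.71 q7 0.6644565472526665 REL mm [-3.  -0.3 -0.6] turn(cw from above) 0.2899515598805067
t 6.8333 pos [ 0.4471 -0.2853  0.1492] yaw 89.58 q7 0.6648630890815047 REL mm [-3.8 -0.8 -0.8] turn(cw from above) 0.41984705195004324
```

View pics/p1.png

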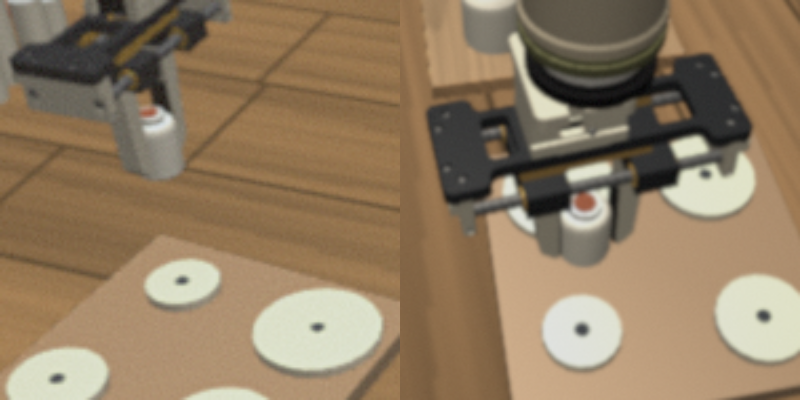

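The cup is held upright: spot near scene (146,102) and side (288,296). I'll measure its offset from the disc.

```bash
cat > held.py <<'E'
from plan import *
def held(sa,sb,target,r=8):
    a,da,ca=snap('scene');b,db,cb=snap('side')
    pa,na=spot(a,sa,'red',r);pb,nb=spot(b,sb,'red',r)
    x,e=tri([ray(ca,pa),ray(cb,pb)])
    print('cup',x,e,na,nb,pa,pb,at_depth(cb,db,pb,1),'cup->disc dx,dy mm',(np.array(target)-x[:2])*1000)
    rel(target[0],target[1],0.15,90)
E
python3 -c "
from held import *
held((146,102),(288,296),(.4463,-.2892))"
```

```text
cup [ 0.4465 -0.2853  0.1931] [np.float64(0.0004921414522183835), np.float64(0.0004921414522184788)] 14 52 [145.2494 102.0442] [287.4555 295.3865] [ 0.4467 -0.2833  0.1908] cup->disc dx,dy mm [-0.1857 -3.8865]
t 6.9333 pos [ 0.4472 -0.2857  0.1492] yaw 89.59 q7 0.6651043402042074 REL mm [-3.5 -0.9 -0.8] turn(cw from above) 0.41235226755000554
```

Emit:
apply_moves(motion=[[0.025,-0.0035,0,0.02,0],[0.025,-0.0035,0,0.05,0],[0.025,-0.0035,0,0.08,0],[0.025,-0.0035,0,0.098,0],[0.025,-0.0035,0,0.105,0],[0.025,-0.0035,0,0.108,0],[0.025,-0.0035,0,0.1095,0],[0.025,-0.0035,0,0.1095,0]])

```text
time_s: 7.6
eef_pos: [0.4474, -0.2906, 0.0402]
ee_rot: [0.705, 0.709, 0.0, 0.0]
ft_force: [0.1, 0.7, -0.5]
width: 0.407
grip_force: 12.0
```

Emit:
apply_moves(motion=[[0.025,0,0,0.001,0],[0.025,0,0,0.0015,0],[0.025,0,0,0.002,0],[0.025,0,0,0.002,0]])

```text
time_s: 7.93
eef_pos: [0.4473, -0.2907, 0.0383]
ee_rot: [0.705, 0.709, 0.0, 0.001]
ft_force: [-0.3, -0.0, 5.8]
width: 0.406
grip_force: 12.0
```

Contact (5.8 N). Releasing and rising, then on toward the second cup.

Emit:
apply_moves(motion=[[0.045,0,0,0,0],[0.055,0,0,0,0],[0.062,0,0,0,0],[0.062,0,0,-0.005,0],[0.062,0,0,-0.03,0],[0.062,0,0,-0.06,0],[0.062,0,0,-0.09,0],[0.07,0,0,-0.115,0]])

```text
time_s: 8.6
eef_pos: [0.4467, -0.2906, 0.1545]
ee_rot: [0.705, 0.709, 0.0, 0.0]
ft_force: [-0.4, -0.5, -0.3]
width: 0.701
grip_force: 0.0
```

```bash
python3 -c "
from plan import *
rel(0.5856,0.189,0.155,90)
print(sense()['width'])"
```

```text
t 8.6 pos [ 0.4467 -0.2906  0.1545] yaw 89.73 q7 0.6733319025099969 REL mm [479.  141.1  -0.5] turn(cw from above) 0.27177559355007475
0.7009874278957526
```

Emit:
apply_moves(motion=[[0.07,0.02,0.006,0,0],[0.07,0.058,0.017,0,0],[0.07,0.096,0.028,0,0],[0.07,0.134,0.04,0,0],[0.07,0.172,0.051,0,0],[0.07,0.21,0.062,0,0],[0.07,0.248,0.073,0,0],[0.07,0.286,0.084,0,0]])

```text
time_s: 9.27
eef_pos: [0.5295, -0.0022, 0.1529]
ee_rot: [0.705, 0.709, 0.0, 0.0]
ft_force: [0.5, -0.5, -0.9]
width: 0.756
grip_force: 0.0
```

Emit:
apply_moves(motion=[[0.07,0.038,0.011,0,0],[0.07,0.076,0.022,0,0],[0.07,0.114,0.033,0,0],[0.07,0.15,0.045,0,0],[0.07,0.178,0.053,0,0],[0.07,0.192,0.057,0,0],[0.07,0.192,0.057,0,0],[0.07,0.192,0.057,0,0]])

```text
time_s: 9.93
eef_pos: [0.585, 0.1877, 0.1524]
ee_rot: [0.705, 0.709, -0.001, 0.0]
ft_force: [0.4, 0.6, 0.5]
width: 0.749
grip_force: 0.0
```

```bash
python3 - <<'E'
from plan import *
a,da,ca=snap('scene');b,db,cb=snap('side')
pb,nb=spot(b,(287,350),'red',9);pa,na=spot(a,(155,157),'red',6);print(na,nb,pa,pb,tri([ray(ca,pa),ray(cb,pb)]),at_depth(cb,db,pb,1))
rel(0.5856,0.189,0.03,90)
p,d,c=snap('wrist')
g=p.astype(int);m=((g[...,2]-g[...,0]>70)&(g[...,1]<g[...,2]*.55)).astype(np.uint8)
n,L,S,C=cv2.connectedComponentsWithStats(m)
for i in range(1,n):
    if S[i,4]>60: print(C[i],S[i,4],at_depth(c,d,C[i],1))
rel(0.5856,0.189,0.03,90)
E
```

```text
Traceback (most recent call last):
  File "spots.py", line 10, in spot
    i=1+np.argmin([np.hypot(*(C[j]-r))-0.2*min(S[j,4],30) for j in range(1,n)])
        ~~~~~~~~~^^^^^^^^^^^^^^^^^^^^^^^^^^^^^^^^^^^^^^^^^^^^^^^^^^^^^^^^^^^^^^
ValueError: attempt to get argmin of an empty sequence
```

```bash
python3 - <<'E'
from plan import *
a,da,ca=snap('scene');b,db,cb=snap('side')
for c in (ca,cb):
    R,t=RT(c);print(cv2.projectPoints(np.array([[.4463,-.2892,.079]]),np.array(c['rvec'],float),t,*K(c))[0].ravel())
cv2.imwrite('pics/p2.png',np.hstack([cv2.resize(a[100:300,60:460],(500,250)),cv2.resize(b[200:400,200:400],(250,250))]))
p,d,c=snap('wrist')
g=p.astype(int);m=((g[...,2]-g[...,0]>70)&(g[...,1]<g[...,2]*.55)).astype(np.uint8)
n,L,S,C=cv2.connectedComponentsWithStats(m)
for i in range(1,n):
    if S[i,4]>60: print(C[i],S[i,4],at_depth(c,d,C[i],1))
rel(0.5856,0.189,0.03,90)
E
```

```text
[154.167  147.5337]
[286.6637 341.1739]
t 10.1833 pos [0.5854 0.1863 0.1528] yaw 89.85 q7 -0.15560064229686105 REL mm [  2.8   0.2 122.8] turn(cw from above) 0.14698175146951087
```

View pics/p2.png

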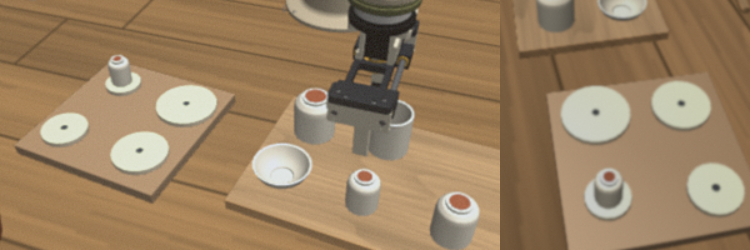

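The smallest cup stands on its disc. The gripper is over the second cup, so I go down.

Emit:
apply_moves(motion=[[0.07,0.0025,0,0.03,0],[0.07,0.0025,0,0.065,0],[0.07,0.0025,0,0.095,0],[0.07,0.0025,0,0.115,0],[0.07,0.0025,0,0.122,0],[0.07,0.0025,0,0.122,0],[0.05,0.0025,0,0.122,0],[0.035,0.0025,0,0.122,0]])

```text
time_s: 10.85
eef_pos: [0.5864, 0.1905, 0.032]
ee_rot: [0.706, 0.709, 0.001, 0.0]
ft_force: [0.8, -0.1, 0.6]
width: 0.653
grip_force: 0.0
```

Emit:
apply_moves(motion=[[0.035,0,0,0,0],[0.035,0,0,0,0],[0.035,0,0,0,0],[0.035,0,0,0,0]])

```text
time_s: 11.18
eef_pos: [0.5862, 0.191, 0.0319]
ee_rot: [0.705, 0.709, 0.001, 0.0]
ft_force: [-0.3, -0.6, 7.8]
width: 0.512
grip_force: 12.0
```

```bash
python3 - <<'E'
from plan import *
a,da,ca=snap('scene');b,db,cb=snap('side')
pb,nb=spot(b,(287,341),'red',8);pa,na=spot(a,(154,148),'red',6);print('placed1',na,nb,pa,pb,tri([ray(ca,pa),ray(cb,pb)]),at_depth(cb,db,pb,1))
rel(.5905,-.3165,.15,90)
E
```

```text
placed1 11 37 [153.3072 146.3278] [286.922  340.6325] (array([ 0.4465, -0.2904,  0.0822]), [np.float64(0.000206729805907633), np.float64(0.0002067298059077053)]) [ 0.4465 -0.2898  0.0815]
t 11.2833 pos [0.5862 0.191  0.0319] yaw 89.71 q7 -0.10107309374861045 REL mm [-507.4    1.9 -118.5] turn(cw from above) 0.29463800972317244
```

The first cup is within about 1 mm. The second is gripped at 47.6 mm, so I carry it over.

Emit:
apply_moves(motion=[[0.035,0,0,-0.01,0],[0.035,0,0,-0.035,0],[0.035,0,0,-0.07,0],[0.035,0,0,-0.1,0],[0.035,-0.015,0,-0.115,0],[0.035,-0.045,0,-0.118,0],[0.035,-0.085,0,-0.118,0],[0.035,-0.125,0,-0.118,0]])

```text
time_s: 11.95
eef_pos: [0.5856, 0.0644, 0.1493]
ee_rot: [0.704, 0.71, 0.0, 0.0]
ft_force: [1.1, -0.3, -1.8]
width: 0.513
grip_force: 12.0
```

Emit:
apply_moves(motion=[[0.035,-0.04,0,0,0],[0.035,-0.08,0,0,0],[0.035,-0.12,0,0,0],[0.035,-0.16,0,0,0],[0.035,-0.2,0,0,0],[0.035,-0.24,0,0,0],[0.035,-0.28,0,0,0],[0.035,-0.31,0.001,0,0]])

```text
time_s: 12.62
eef_pos: [0.5867, -0.2493, 0.1488]
ee_rot: [0.706, 0.708, -0.001, 0.0]
ft_force: [1.0, -0.2, -0.6]
width: 0.517
grip_force: 12.0
```

Emit:
apply_moves(motion=[[0.035,-0.035,0.002,0,0],[0.035,-0.06,0.002,0,0],[0.035,-0.07,0.002,0,0],[0.035,-0.072,0.002,0,0],[0.035,-0.072,0.002,0,0],[0.035,-0.072,0.002,0,0],[0.035,-0.072,0.002,0,0]])

```text
time_s: 13.2
eef_pos: [0.5913, -0.3141, 0.1485]
ee_rot: [0.704, 0.71, 0.0, -0.001]
ft_force: [0.2, 0.3, -1.1]
width: 0.514
grip_force: 12.0
```

```bash
python3 - <<'E'
from held import *
for n in ('scene','side'):
    c=get_calibration(n);s=sense()['eef_pos'];print(cv2.projectPoints(np.array([s+[0,0,.049]]),np.array(c['rvec'],float),RT(c)[1],*K(c))[0].ravel())
    globals()[n]=tuple(cv2.projectPoints(np.array([s+[0,0,.048]]),np.array(c['rvec'],float),RT(c)[1],*K(c))[0].ravel())
held(scene,side,(.5905,-.3165))
E
```

```text
[ 89.786  134.4119]
[391.2254 287.5747]
cup [ 0.593 -0.318  0.196] [np.float64(0.0023707768282421418), np.float64(0.0023707768282419848)] 42 35 [ 88.9541 134.7789] [394.932  290.7517] [ 0.5948 -0.3195  0.1958] cup->disc dx,dy mm [-2.4671  1.5163]
t 13.3 pos [ 0.5915 -0.3144  0.1486] yaw 89.58 q7 0.6016291396445559 REL mm [-2.1 -1.  -1.4] turn(cw from above) 0.4248799815452884
```

Emit:
apply_moves(motion=[[0.035,-0.0015,-0.001,0.02,0],[0.035,-0.0015,-0.001,0.05,0],[0.035,-0.0015,-0.001,0.08,0],[0.035,-0.0015,-0.001,0.096,0],[0.035,-0.0015,-0.001,0.102,0],[0.035,-0.0015,-0.001,0.104,0],[0.035,-0.0015,-0.001,0.105,0],[0.035,-0.0015,-0.001,0.105,0]])

```text
time_s: 13.97
eef_pos: [0.5908, -0.3179, 0.0446]
ee_rot: [0.705, 0.709, 0.0, 0.001]
ft_force: [1.6, 0.1, -0.6]
width: 0.512
grip_force: 12.0
```

Emit:
apply_moves(motion=[[0.035,0,0,0.0007,0],[0.035,0,0,0.0014,0],[0.035,0,0,0.002,0],[0.035,0,0,0.002,0]])

```text
time_s: 14.3
eef_pos: [0.5902, -0.3179, 0.042]
ee_rot: [0.705, 0.709, 0.0, 0.0]
ft_force: [-0.5, -0.5, 0.2]
width: 0.511
grip_force: 12.0
```

Emit:
apply_moves(motion=[[0.035,0,0,0.0005,0],[0.035,0,0,0.001,0],[0.035,0,0,0.001,0]])

```text
time_s: 14.55
eef_pos: [0.5902, -0.3179, 0.0419]
ee_rot: [0.705, 0.709, 0.0, 0.0]
ft_force: [-2.4, 2.2, 9.8]
width: 0.513
grip_force: 12.0
```

Contact. Releasing and heading for the third cup.

Emit:
apply_moves(motion=[[0.055,0,0,0,0],[0.065,0,0,0,0],[0.072,0,0,0,0],[0.072,0,0,-0.005,0],[0.072,0,0,-0.03,0],[0.072,0,0,-0.06,0],[0.075,0,0,-0.09,0],[0.078,0,0,-0.112,0]])

```text
time_s: 15.22
eef_pos: [0.5904, -0.3182, 0.1551]
ee_rot: [0.705, 0.709, 0.0, 0.001]
ft_force: [0.0, -0.5, 0.9]
width: 0.826
grip_force: 0.0
```

Emit:
apply_moves(motion=[[0.08,0.02,0,0,0],[0.08,0.06,0,0,0],[0.08,0.1,0,0,0],[0.08,0.14,0,0,0],[0.08,0.18,0,0,0],[0.08,0.22,0,0,0],[0.08,0.26,0.002,0,0],[0.08,0.3,0.004,0,0]])

```text
time_s: 15.88
eef_pos: [0.5923, -0.0159, 0.153]
ee_rot: [0.705, 0.709, 0.0, 0.0]
ft_force: [-0.1, 0.3, 0.4]
width: 0.863
grip_force: 0.0
```

```bash
python3 -c "
from plan import *
rel(0.6,0.3187,0.153,90)
print(sense()['width'])"
```

```text
t 15.8833 pos [ 0.5923 -0.0159  0.153 ] yaw 89.72 q7 0.1622386729958579 REL mm [334.6   9.4   0. ] turn(cw from above) 0.27624887797598774
0.8625018936172758
```

Emit:
apply_moves(motion=[[0.08,0.04,0.001,0,0],[0.08,0.08,0.002,0,0],[0.08,0.12,0.003,0,0],[0.08,0.16,0.004,0,0],[0.08,0.2,0.005,0,0],[0.08,0.24,0.006,0,0],[0.08,0.28,0.007,0,0],[0.08,0.315,0.008,0,0]])

```text
time_s: 16.55
eef_pos: [0.5983, 0.3005, 0.1528]
ee_rot: [0.705, 0.709, 0.0, -0.0]
ft_force: [0.4, 0.8, 0.3]
width: 0.86
grip_force: 0.0
```

Emit:
apply_moves(motion=[[0.08,0.016,0.001,0,0],[0.08,0.019,0.001,0,0],[0.08,0.019,0.001,0,0],[0.08,0.019,0.001,0,0]])

```text
time_s: 16.88
eef_pos: [0.6, 0.3141, 0.1526]
ee_rot: [0.706, 0.708, -0.0, 0.0]
ft_force: [0.0, -0.9, 0.3]
width: 0.857
grip_force: 0.0
```

```bash
cat > chk.py <<'E'
from held import *
def placed(xy,z,r=8):
    cs=[];
    for n in ('scene','side'):
        p,d,c=snap(n);uv=cv2.projectPoints(np.array([[*xy,z]]),np.array(c['rvec'],float),RT(c)[1],*K(c))[0].ravel()
        a,k=spot(p,uv,'red',r);cs.append(ray(c,a));print(n,uv,a,k,at_depth(c,d,a,1))
    print('tri',tri(cs),'target',xy)
E
python3 -c "
from chk import *
placed((.5905,-.3165),.088)
rel(0.6,0.3187,0.034,90)"
```

```text
scene [104.0255 180.2069] [102.6918 178.9775] 40 [ 0.5895 -0.32    0.0895]
side [378.3303 331.3703] [378.6583 332.7554] 86 [ 0.5894 -0.3196  0.0892]
tri (array([ 0.5894, -0.3199,  0.0895]), [np.float64(0.00013972573824446016), np.float64(0.00013972573824438852)]) target (0.5905, -0.3165)
t 16.9833 pos [0.6003 0.3135 0.1528] yaw 89.88 q7 -0.3203944938742407 REL mm [  5.3  -0.3 118.8] turn(cw from above) 0.12044140353097532
```

The second cup is 3.5 mm from its disc centre, well inside 12 mm. Descending on the third.

Emit:
apply_moves(motion=[[0.08,0.0045,0,0.03,0],[0.08,0.0045,0,0.065,0],[0.08,0.0045,0,0.095,0],[0.08,0.0045,0,0.112,0],[0.08,0.0045,0,0.118,0],[0.08,0.0045,0,0.118,0],[0.06,0.0045,0,0.118,0],[0.045,0.0045,0,0.118,0]])

```text
time_s: 17.65
eef_pos: [0.6009, 0.3205, 0.0362]
ee_rot: [0.706, 0.709, 0.001, 0.0]
ft_force: [-1.0, 0.3, 0.5]
width: 0.767
grip_force: 0.0
```

Emit:
apply_moves(motion=[[0.045,0,0,0,0],[0.045,0,0,0,0],[0.045,0,0,0,0],[0.045,0,0,0,0]])

```text
time_s: 17.98
eef_pos: [0.6004, 0.3211, 0.0359]
ee_rot: [0.705, 0.709, 0.001, 0.0]
ft_force: [-1.5, -1.9, 7.3]
width: 0.621
grip_force: 12.0
```

```bash
python3 -c "
from plan import *
rel(.5987,-.1687,.155,90)"
```

```text
t 17.9833 pos [0.6004 0.3211 0.0359] yaw 89.71 q7 -0.27965538592802885 REL mm [-489.6   -4.  -119.6] turn(cw from above) 0.2936923805436038
```

Emit:
apply_moves(motion=[[0.045,0,0,-0.01,0],[0.045,0,0,-0.035,0],[0.045,0,0,-0.07,0],[0.045,0,0,-0.1,0],[0.045,-0.015,0,-0.115,0],[0.045,-0.045,0,-0.119,0],[0.045,-0.085,0,-0.119,0],[0.045,-0.125,0,-0.119,0]], squeeze=15)

```text
time_s: 18.65
eef_pos: [0.5998, 0.1944, 0.1541]
ee_rot: [0.705, 0.71, 0.0, 0.0]
ft_force: [1.1, -0.1, -1.7]
width: 0.623
grip_force: 15.0
```

Emit:
apply_moves(motion=[[0.045,-0.04,0,0,0],[0.045,-0.08,0,0,0],[0.045,-0.12,0,0,0],[0.045,-0.16,0,0,0],[0.045,-0.2,-0.001,0,0],[0.045,-0.24,-0.002,0,0],[0.045,-0.28,-0.003,0,0],[0.045,-0.315,-0.004,0,0]])

```text
time_s: 19.32
eef_pos: [0.5965, -0.123, 0.1537]
ee_rot: [0.706, 0.708, -0.0, 0.0]
ft_force: [-0.0, -0.1, -1.2]
width: 0.619
grip_force: 15.0
```

Emit:
apply_moves(motion=[[0.045,-0.025,0,0,0],[0.045,-0.042,0,0,0],[0.045,-0.05,0,0,0],[0.045,-0.05,0,0,0],[0.045,-0.05,0,0,0],[0.045,-0.05,0,0,0]])

```text
time_s: 19.82
eef_pos: [0.5982, -0.1675, 0.1534]
ee_rot: [0.705, 0.71, 0.0, -0.0]
ft_force: [0.2, -0.3, -2.6]
width: 0.617
grip_force: 15.0
```

```bash
python3 -c "
from chk import *
rel(.5987,-.1687,.046,90)
s=sense()['eef_pos']
placed(s[:2],s[2]+.053)
rel(.5987,-.1687,.046,90)"
```

```text
t 19.8167 pos [ 0.5982 -0.1675  0.1534] yaw 89.6 q7 0.39920898179731523 REL mm [ -1.3   0.6 107.4] turn(cw from above) 0.3974518723684639
scene [155.7261 146.6728] [157.7936 147.4707] 35 [ 0.5966 -0.1647  0.2043]
side [356.0055 214.8906] [356.2976 216.6478] 112 [ 0.5977 -0.1702  0.205 ]
tri (array([ 0.5975, -0.1666,  0.2032]), [np.float64(0.002130148238730296), np.float64(0.002130148238730414)]) target [ 0.5982 -0.1675]
t 19.9167 pos [ 0.5984 -0.1674  0.1535] yaw 89.57 q7 0.39937262704516757 REL mm [ -1.4   0.3 107.5] turn(cw from above) 0.4303161054724285
```

Emit:
apply_moves(motion=[[0.045,0.001,0,0.02,0],[0.045,0.001,0,0.05,0],[0.045,0.001,0,0.08,0],[0.045,0.001,0,0.097,0],[0.045,0.001,0,0.103,0],[0.045,0.001,0,0.105,0],[0.045,0.001,0,0.106,0],[0.045,0.001,0,0.106,0]])

```text
time_s: 20.58
eef_pos: [0.599, -0.1682, 0.0485]
ee_rot: [0.705, 0.709, 0.0, 0.001]
ft_force: [0.2, -0.2, -1.1]
width: 0.623
grip_force: 15.0
```

Emit:
apply_moves(motion=[[0.045,0,0,0.0007,0],[0.045,0,0,0.0014,0],[0.045,0,0,0.002,0],[0.045,0,0,0.002,0]])

```text
time_s: 20.92
eef_pos: [0.5985, -0.1682, 0.046]
ee_rot: [0.705, 0.709, 0.0, 0.0]
ft_force: [0.5, -0.1, -1.0]
width: 0.622
grip_force: 15.0
```

Emit:
apply_moves(motion=[[0.045,0,0,0.0005,0],[0.045,0,0,0.001,0],[0.045,0,0,0.001,0]])

```text
time_s: 21.17
eef_pos: [0.5985, -0.1683, 0.0458]
ee_rot: [0.705, 0.709, 0.0, 0.0]
ft_force: [-3.0, 1.1, 11.8]
width: 0.622
grip_force: 15.0
```

Emit:
apply_moves(motion=[[0.065,0,0,0,0],[0.075,0,0,0,0],[0.08,0,0,0,0],[0.08,0,0,-0.005,0],[0.08,0,0,-0.03,0],[0.08,0,0,-0.06,0],[0.083,0,0,-0.09,0],[0.086,0,0,-0.115,0]])

```text
time_s: 21.83
eef_pos: [0.5984, -0.1685, 0.1616]
ee_rot: [0.705, 0.709, 0.0, 0.0]
ft_force: [-1.0, 0.2, -0.4]
width: 0.91
grip_force: 0.0
```

Emit:
apply_moves(motion=[[0.088,0.02,-0.012,0,0],[0.088,0.05,-0.03,0,0],[0.088,0.082,-0.049,0,0],[0.088,0.114,-0.068,0,0],[0.088,0.146,-0.087,0,0],[0.088,0.178,-0.105,0,0],[0.088,0.208,-0.123,0,0],[0.088,0.232,-0.138,0,0]])

```text
time_s: 22.5
eef_pos: [0.4576, 0.065, 0.1598]
ee_rot: [0.705, 0.709, 0.0, -0.0]
ft_force: [0.4, 0.5, 0.3]
width: 0.946
grip_force: 0.0
```

```bash
python3 -c "
from plan import *
rel(0.4544,0.0773,0.038,90)
print(sense()['width'])"
```

```text
t 22.5 pos [0.4576 0.065  0.1598] yaw 89.64 q7 -0.01328386974061237 REL mm [ 12.2  -3.1 121.8] turn(cw from above) 0.3596122471585659
0.9459067234512815
```

Emit:
apply_moves(motion=[[0.086,0.012,-0.002,0,0],[0.086,0.013,-0.002,0,0],[0.086,0.013,-0.002,0,0],[0.086,0.013,-0.002,0,0]])

```text
time_s: 22.83
eef_pos: [0.4577, 0.0752, 0.1598]
ee_rot: [0.706, 0.709, 0.0, 0.0]
ft_force: [0.2, -0.1, -0.1]
width: 0.923
grip_force: 0.0
```

```bash
python3 -c "
from chk import *
placed((.5987,-.1687),.097,10)
rel(0.4544,0.0773,0.038,90)"
```

```text
scene [165.6411 194.5943] [164.8892 193.8537] 83 [ 0.5989 -0.1699  0.0987]
side [348.7255 259.5685] [348.4953 260.388 ] 100 [ 0.5981 -0.1694  0.0957]
tri (array([ 0.5975, -0.1708,  0.0974]), [np.float64(0.00013900358349440057), np.float64(0.00013900358349419774)]) target (0.5987, -0.1687)
t 22.9333 pos [0.4576 0.0748 0.1596] yaw 89.82 q7 -0.03630701793019377 REL mm [  2.6  -3.3 121.6] turn(cw from above) 0.1756474849792653
```

The third cup is about 2.5 mm off centre, which is good. Now the largest.

Emit:
apply_moves(motion=[[0.086,0.002,-0.003,0.03,0],[0.086,0.002,-0.003,0.055,0],[0.086,0.002,-0.003,0.085,0],[0.086,0.002,-0.003,0.11,0],[0.086,0.002,-0.003,0.12,0],[0.086,0.002,-0.003,0.121,0],[0.07,0.002,-0.003,0.121,0],[0.055,0.002,-0.003,0.121,0]])

```text
time_s: 23.6
eef_pos: [0.4545, 0.0773, 0.039]
ee_rot: [0.706, 0.708, 0.0, 0.0]
ft_force: [-0.5, -0.7, 0.2]
width: 0.827
grip_force: 0.0
```

Emit:
apply_moves(motion=[[0.055,0,0,0,0],[0.055,0,0,0,0],[0.055,0,0,0,0],[0.055,0,0,0,0]])

```text
time_s: 23.93
eef_pos: [0.4548, 0.0779, 0.0395]
ee_rot: [0.705, 0.709, 0.001, 0.001]
ft_force: [1.1, -2.1, 8.0]
width: 0.727
grip_force: 15.0
```

```bash
python3 -c "
from plan import *
rel(.4669,-.1506,.16,90)"
```

```text
t 23.9333 pos [0.4548 0.0779 0.0395] yaw 89.72 q7 0.056351064454486226 REL mm [-228.6   11.3 -120.6] turn(cw from above) 0.27691771197012827
```

Emit:
apply_moves(motion=[[0.055,0,0,-0.01,0],[0.055,0,0,-0.035,0],[0.055,0,0,-0.07,0],[0.055,0,0,-0.1,0],[0.055,-0.015,0,-0.117,0],[0.055,-0.045,0.002,-0.12,0],[0.055,-0.085,0.004,-0.12,0],[0.055,-0.12,0.006,-0.12,0]], squeeze=20)

```text
time_s: 24.6
eef_pos: [0.4606, -0.0428, 0.1595]
ee_rot: [0.704, 0.71, 0.001, 0.001]
ft_force: [0.7, 0.6, -3.0]
width: 0.724
grip_force: 20.0
```

Emit:
apply_moves(motion=[[0.055,-0.035,0.002,0,0],[0.055,-0.07,0.004,0,0],[0.055,-0.095,0.005,0,0],[0.055,-0.107,0.005,0,0],[0.055,-0.107,0.005,0,0],[0.055,-0.107,0.005,0,0],[0.055,-0.107,0.005,0,0],[0.055,-0.107,0.005,0,0]])

```text
time_s: 25.27
eef_pos: [0.4661, -0.1475, 0.1585]
ee_rot: [0.705, 0.71, 0.0, -0.0]
ft_force: [-0.4, -1.0, -2.2]
width: 0.731
grip_force: 20.0
```

```bash
python3 -c "
from chk import *
s=sense()['eef_pos']
placed(s[:2],s[2]+.056,9)
rel(.4669,-.1506,.0495,90);print(sense()['width'])"
```

```text
scene [199.8455 107.913 ] [203.6259 108.3878] 36 [ 0.4658 -0.1395  0.2148]
side [275.653  217.3362] [275.4541 217.7942] 186 [ 0.4657 -0.1477  0.2139]
tri (array([ 0.4649, -0.1427,  0.2118]), [np.float64(0.002682686564024467), np.float64(0.0026826865640245754)]) target [ 0.4661 -0.1475]
t 25.3667 pos [ 0.4662 -0.1477  0.1585] yaw 89.59 q7 0.43137096166200745 REL mm [ -3.    0.6 109. ] turn(cw from above) 0.4122204566529035
0.7272615946388212
```

Emit:
apply_moves(motion=[[0.055,-0.001,0,0.02,0],[0.055,-0.002,0,0.05,0],[0.055,-0.002,0,0.08,0],[0.055,-0.002,0,0.098,0],[0.055,-0.002,0,0.104,0],[0.055,-0.002,0,0.1065,0],[0.055,-0.002,0,0.1075,0],[0.055,-0.002,0,0.1075,0]])

```text
time_s: 26.03
eef_pos: [0.4667, -0.1509, 0.0518]
ee_rot: [0.705, 0.709, 0.0, 0.001]
ft_force: [-0.6, -0.3, -2.4]
width: 0.728
grip_force: 20.0
```

Emit:
apply_moves(motion=[[0.055,0,0,0.0007,0],[0.055,0,0,0.0014,0],[0.055,0,0,0.0018,0],[0.055,0,0,0.0018,0]])

```text
time_s: 26.37
eef_pos: [0.4664, -0.1509, 0.0496]
ee_rot: [0.705, 0.709, 0.0, 0.0]
ft_force: [0.8, 0.0, -2.7]
width: 0.725
grip_force: 20.0
```

Emit:
apply_moves(motion=[[0.055,0,0,0.0005,0],[0.055,0,0,0.001,0],[0.055,0,0,0.001,0]])

```text
time_s: 26.62
eef_pos: [0.4664, -0.1509, 0.0494]
ee_rot: [0.705, 0.709, 0.001, 0.0]
ft_force: [-2.1, 0.6, 16.4]
width: 0.724
grip_force: 20.0
```

Contact. I release it, rise, and clear away to the left.

Emit:
apply_moves(motion=[[0.075,0,0,0,0],[0.085,0,0,0,0],[0.088,0,0,0,0],[0.088,0,0,-0.005,0],[0.088,0,0,-0.03,0],[0.088,0,0,-0.06,0],[0.088,0,0,-0.09,0],[0.088,0,0,-0.12,0]])

```text
time_s: 27.28
eef_pos: [0.4657, -0.151, 0.1696]
ee_rot: [0.705, 0.709, -0.0, -0.0]
ft_force: [0.7, -0.5, -0.1]
width: 0.945
grip_force: 0.0
```

Emit:
apply_moves(motion=[[0.088,0.02,0,-0.02,0],[0.088,0.05,0,-0.05,0],[0.088,0.09,0,-0.08,0],[0.088,0.13,0,-0.1,0],[0.088,0.17,0,-0.1,0],[0.088,0.2,0,-0.1,0],[0.088,0.2,0,-0.1,0],[0.088,0.2,0,-0.1,0]])

```text
time_s: 27.95
eef_pos: [0.4648, 0.0512, 0.2685]
ee_rot: [0.704, 0.711, 0.0, -0.0]
ft_force: [0.5, -0.2, -0.0]
width: 0.945
grip_force: 0.0
```

```bash
python3 -c "
from chk import *
placed((.4669,-.1506),.105,10);placed((.5987,-.1687),.097,10);placed((.5905,-.3165),.089);placed((.4463,-.2892),.081,6)
a=snap('scene')[0];b=snap('side')[0]
cv2.imwrite('pics/fin.png',np.hstack([cv2.resize(a,(400,300)),cv2.resize(b,(400,300))]))"
```

```text
scene [204.8053 154.6199] [204.6649 153.9349] 99 [ 0.4661 -0.1512  0.1061]
side [276.35   263.7141] [275.7533 263.9314] 172 [ 0.4657 -0.1509  0.1051]
tri (array([ 0.4656, -0.1514,  0.1057]), [np.float64(3.9830180709829326e-05), np.float64(3.983018070975993e-05)]) target (0.4669, -0.1506)
scene [165.6411 194.5943] [164.9012 193.8619] 84 [ 0.5985 -0.1701  0.0983]
side [348.7255 259.5685] [348.504  260.3849] 100 [ 0.5981 -0.1694  0.0957]
tri (array([ 0.5975, -0.1708,  0.0973]), [np.float64(0.0001270973721428147), np.float64(0.00012709737214270636)]) target (0.5987, -0.1687)
scene [103.8979 179.8161] [102.7707 179.0025] 37 [ 0.5887 -0.3206  0.0887]
side [378.438  331.0274] [378.6182 332.7613] 90 [ 0.5891 -0.3199  0.0898]
tri (array([ 0.5893, -0.3198,  0.0894]), [np.float64(0.00010468267343828109), np.float64(0.00010468267343815008)]) target (0.5905, -0.3165)
scene [153.9989 146.7847] [153.3493 146.2729] 12 [ 0.4469 -0.2902  0.0825]
side [286.6909 340.5044] [286.9334 340.6137] 37 [ 0.4465 -0.2897  0.0814]
tri (array([ 0.4465, -0.2903,  0.0823]), [np.float64(0.00013675588583581287), np.float64(0.00013675588583573274)]) target (0.4463, -0.2892)
```

View pics/fin.png

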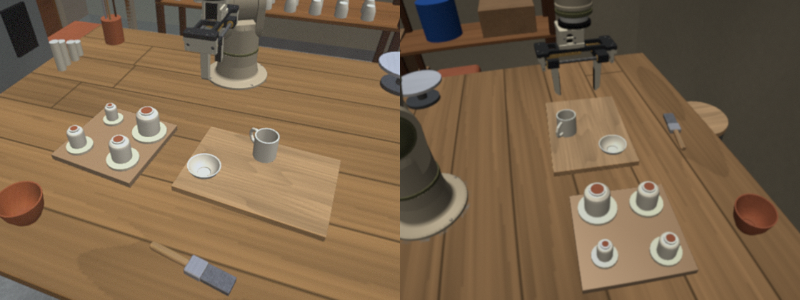

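All four cups stand upright, within 4 mm of their disc centres, and the mug and dish are still on the board. Handing in.

```bash
python3 -c "
from station import *
print(close_job())"
```

```text
the job is handed in; nothing more can be done
None
```

I handed the job in after about 28 s of the 112 s allowed: all four cups stand mouth down on their own discs, measured within 4 mm of centre, and the mug and dish are still on the board; the hand-in returned no verdict.

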